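Take out the lockout key and hold the slow-run lever

TASK

Run the dough machine at slow speed from its control box: turn the lockout key anticlockwise (seen from above) to its stop, lift it out and set it down on the saucer, without dropping it. Then press the pad of the sprung lever half way down its travel, never right down (that is full speed), and keep it there: hold it for two seconds or more and finish with the fingers still holding it half way down. Leave the other things on the table alone.

Things in the scene. Friction and masses are not known exactly. Their poses are not given: they have to be found in the camera images.
- control_box: White and steel control box, fixed, 240 (x) x 100 (y) x 101 mm high; origin at the centre of its underside, on the table. Its -x end, with the lever's pad, faces roughly to the robot; lever pivot at x = 0, z = 88 mm; key axis at x = 78 mm, y = 0.
- key_slot (a point): Middle of the key's slot, on the flat top of the box's steel block, 95 mm above the table, on the key's axis. The slot goes through 20 mm of steel and is 44 mm long along the box's y and 16.5 mm wide; two black marks on the block, at the ends of the slot, show its direction.
- key: Loose lockout key, about 0.1 kg, 63 mm tall, black with a steel foot; origin at the centre of the foot's underside, z up. From below: foot bar 40 x 12 x 6 mm along its x; shaft 12 mm thick; disc 52 mm across, z = 29 to 35 mm; grip bar 56 mm along x, 12 mm thick in y, z = 35 to 63 mm. In the box the disc lies on the steel block and the origin is 66 mm above the table.
- key_grip (a point): Point on the key's axis in the grip bar, 56 mm above the key's origin, 7 mm under the bar's top, 21 mm above the disc; a place for the middle of the finger pads.
- key_mid (a point): Middle of the key, on its axis 35 mm above its origin (top of the disc). At the start the key's x stands 0.2 to 0.45 rad anticlockwise of the box's x, its foot caught under the block. Turned anticlockwise until its x lies along the box's y (the stop is about 0.1 rad beyond), the foot fits the slot and the key lifts straight out; the foot is clear 29 mm higher.
- lever (a joint): Angle of the sprung lever: 0 at rest (up), 0.30 rad fully pressed, 0.15 rad half way. It springs back; about 3 N on the pad moves it off rest, 7.5 N holds it half way, 12 N fully down. While the key is in, its disc blocks the lever's tail: the lever then moves only about 0.1 rad.
- lever_pad (a point): Centre of the top face of the lever's black pad, 40 x 56 mm, 90 mm from the pivot towards the box's -x end, 96 mm above the table at rest. Press it straight down: 13.5 mm is half way, 26.5 mm is full travel. A 4 mm thick gauge post, 90 mm high, stands beside it at y = +45 mm of the box, with ribs level with the pad's edge at rest, half (the long rib) and full travel.
- saucer: Loose round white saucer, 170 mm across, 22 mm high, with a flat middle; origin at the centre of its underside.
- flour_shaker: Bystander: metal flour shaker, 74 mm across, 116 mm high; origin under its centre.
- tomato_1: Bystander: tomato, 70 mm; origin under its centre.

How it is judged:
On the way, in this order (a step that is already met when the one before it is completed fails the run):
1. the key is in the fingers and lifted clear of the box (z of key in the frame of control_box above 0.11 m and contact force between the fingers and key above 1 N), for 0.1 s.
2. the key rests on the saucer, let go (horizontal distance between key_mid and saucer below 0.07 m and contact force between key and saucer above 0.1 N and contact force between the fingers and key below 0.05 N and linear speed of key below 0.05 m/s), for 0.2 s.
3. the fingers keep the lever about half way down for 2 s (value of joint lever between 0.1 and 0.2 rad and contact force between the fingers and lever above 2 N), for 2 s.
At the end, for the whole second after the job is handed in: The fingers hold the lever between 0.10 and 0.20 rad (half way is 0.15) with more than 2 N, and the key lies still on the saucer, untouched by the arm, its middle within 70 mm of the saucer's centre (all of step 3 and horizontal distance between key_mid and saucer below 0.07 m and height (world z) of key_mid below 0.08 m and contact force between key and saucer above 0.1 N and contact force between the arm and key below 0.05 N and linear speed of key below 0.05 m/s); the arm keeps its last pose, push and grip.
It fails at once if the lever was pressed right down (beyond 0.26 rad) (value of joint lever above 0.26 rad).
It fails at once if the key was dropped from more than about 5 cm (linear speed of key above 1.1 m/s and contact force between the fingers and key below 0.05 N).
It fails at once if a bystander was moved by more than 3 cm (distance of any of flour_shaker, tomato_1 from where it was at the start of the episode above 0.03 m).
It also fails if it takes over 58 s, if anything falls off the work surface, if the arm or the gripper's body presses on something with over 40 N, if the wrist force passes 120 N, or if a joint passes its speed limit or range.

ROBOT

A 6-joint arm with a two-finger parallel gripper is mounted at the origin on a cart in front of the work surface, level with it; the furniture and walls round the work are solid. World frame = base frame: x ahead of the robot, y to its left, z up, the work surface at z = 0. Lengths are in m, angles in rad, forces in N, time in s.
With the tool pointing down it reaches from about 0.275 to 1 m from the base axis. Payload 8.4 kg.
Tool frame: the origin (TCP) lies midway between the tips of the shut fingers; the grasp point (between the pads) lies r.grip_depth behind it (r.grip_depth is the distance from the TCP to the grasp point, in m); z points along the fingers, y is the line along which they close (so a half turn about z gives the same grasp; the last joint's range is limited). The gripper opens to 85 mm and grips with 20 to 120 N. Pads are 22 mm wide; open, the fingers measure 114 mm over their backs; the gripper's body (76 mm by 85 mm) begins 54 mm behind the grasp point. The pads swing forward as they close: fully open they stand 13 mm farther back than shut.
Start: joints at [1.309, 0.353, 1.633, -0, 1.155, -0.002], TCP at [0.161, 0.604, 0.231] pointing down, gripper open.
Joint ranges: [-2.63, 2.63], [-0.92, 2.1], [0.06, 2.66], [-1.3, 4.44], [0, 2.69], [-3.02, 3.02]. Speed limits (rad/s): [2.22, 2.22, 2.79, 3.14, 3.14, 3.14].

INTERFACE

Orientations are given as a rotation vector (axis times angle).
In Python, from plant import r, cams gives the robot as it stands. The module is installed in compiled form; this text tells all that it offers.
- The arm moves only by the shell command python3 -m creep FILE [FORCE], which reads ROWS from the file FILE. ROWS is one flat JSON list of numbers that holds 1 to 20 rows one after another, with no inner brackets; each row has 7 numbers: dx, dy, dz in a scale on which 1.0 is 0.75 m, then a rotation vector rx, ry, rz in normalised numbers (1 is 2 pi rad), then the opening from 0.0 (shut) to 1.0 (fully open); each row shifts and turns the commanded pose from where the row before left it, along the tool's axes as they then stand; what a row does not reach is not made up. A row lasts 1/12 s, in which the tool goes at most 0.0417 m and 0.125 rad, less where a joint would pass 70% of its speed; a pose out of reach is approached as far as the arm can. The fingers move at their own pace and stop on an object; FORCE is the grip in N (left out, the last holds). Time passes only in rows, so rows that do not move let the fingers close. It prints the time, the measured TCP pose, the force, the opening and the grip force at its end. A shift or turn number past 1, either way, is cut back to 1. Input that does not fit is refused with a message, and nothing moves.
- r.observe(): the state, without advancing time (a new reading comes with each control period).
- cams.read_camera(name): name is "scene" or "top"; returns the picture (420x560x3 uint8, red, green, blue); there is no depth.
- cams.camera_params(name): a dict with "fx", "fy", "cx", "cy" (pixels), "distortion" ([k1, k2, p1, p2, k3] as OpenCV has them; the pictures are not rectified), "R" (3x3) and "t" (3): a world point X has camera coordinates R X + t. Camera axes: x right, y down, z forward; pixel columns grow to the right and rows downward; lengths in m; the calibration is good to about 2 mm. A picture is of the moment at which its call begins. camera_params takes no time and is no camera call.
- r.sign_off(): hands the job in; it is judged then, once.
The state is a dict: "time": time; "joint_positions": joint angles; "qvel": joint speeds; "effort": joint torques, N m; "eef_pos": TCP position; "tcp_rot": TCP orientation; "ft_force": force on the tool from outside, world axes, zero at the start; "moment": the same for the moment, N m; "width": opening from 0.0 (shut) to 1.0 (fully open); "grasp_force": force on a finger pad.
Only numpy, scipy, OpenCV 4.12 (cv2) and the standard library are available. Lean on these libraries where they do the work, as an engineer would, in place of code of your own. Each camera call takes 0.05 s, during which the arm holds its last target. There are 200 camera calls.

## Working session

There is one attempt and no reset: what is moved stays moved. The work goes in short steps, Python scripts to look and compute and a shell command to move; the robot and the scene stay as the last step left them, time stands still between calls to the robot, and variables do not carry over. Pictures are saved under pics/ and viewed, at most 10 in all, crops included, and the job is handed in when it is done.

```bash
mkdir -p pics; python3 - <<'E'
from plant import r,cams
import cv2,numpy as np
print(r.observe(), r.grip_depth)
for n in("scene","top"):
    im=cams.read_camera(n); np.save(n+"0.npy",im)
    cv2.imwrite(f"pics/{n}0.png",im[:,:,::-1]); print(n,cams.camera_params(n))
E
```

```text
{'time': 0.0, 'joint_positions': array([ 1.30859712e+00,  3.53624886e-01,  1.63416667e+00, -3.23017566e-05,
        1.15523130e+00, -2.39560527e-03]), 'qvel': array([ 0.00061278, -0.00105739, -0.00132614, -0.0024759 , -0.00017858,
       -0.00113288]), 'effort': array([ 4.32937741e-04, -6.05246902e+01, -3.42071164e+01,  1.17306822e-04,
        9.28144902e-03, -5.56058495e-06]), 'eef_pos': array([0.16043298, 0.60353577, 0.2305623 ]), 'tcp_rot': array([-4.06910678e-01, -3.11496738e+00,  2.23294141e-03]), 'ft_force': array([-0.6651334 , -0.44583639, -0.60757751]), 'moment': array([ 0.00185443, -0.05766852,  0.04167079]), 'grasp_force': 0.0, 'width': 0.9992671598498389} 0.0187
scene {'fx': 382.14907235568717, 'fy': 382.14907235568717, 'cx': 276.17235009432227, 'cy': 210.01285182896325, 'distortion': array([-0.03881705,  0.        ,  0.        ,  0.        ,  0.        ]), 'R': array([[ 0.69784203, -0.71617982,  0.01014696],
       [-0.46436694, -0.46317201, -0.75487419],
       [ 0.54532545,  0.52207102, -0.65579112]]), 't': array([-0.44385571,  0.3563167 ,  0.64125805])}
top {'fx': 425.23820344969204, 'fy': 425.23820344969204, 'cx': 278.922420000767, 'cy': 213.94324601266015, 'distortion': array([-0.08279327,  0.        ,  0.        ,  0.        ,  0.        ]), 'R': array([[-0.01229296, -0.99982449, -0.01413787],
       [-0.99811586,  0.01311951, -0.05993841],
       [ 0.06011338,  0.01337441, -0.99810195]]), 't': array([0.00793511, 0.60961124, 1.06559708])}
```

View pics/scene0.png

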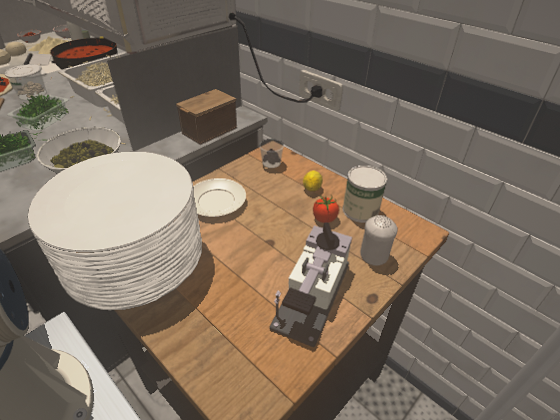

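View pics/top0.png

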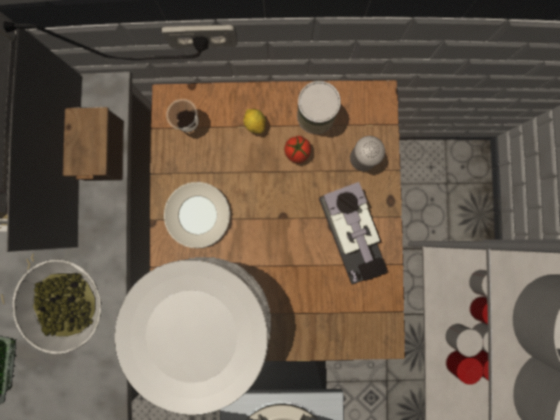

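The scene view shows the box at about (315,275), the saucer at (218,198) and a tall plate stack at (115,225). In the top view the box is at (352,232), the key at (347,202), the saucer at (197,215), the tomato at (297,150), the shaker at (369,152) and the stack at (193,335). Next I'll crop in.

```bash
cat > h.py <<'E'
from plant import r,cams
import cv2,numpy as np
def ray(n,px):
    p=cams.camera_params(n);K=np.array([[p['fx'],0,p['cx']],[0,p['fy'],p['cy']],[0,0,1]])
    u=cv2.undistortPoints(np.array([[px]],float),K,p['distortion'])[0,0]
    d=p['R'].T@np.r_[u,1];return -p['R'].T@p['t'],d/np.linalg.norm(d)
def plane(n,px,z):
    c,d=ray(n,px);return c+d*(z-c[2])/d[2]
def tri(a,b):
    c1,d1=ray('scene',a);c2,d2=ray('top',b)
    s=np.linalg.lstsq(np.c_[d1,-d2],c2-c1,rcond=None)[0]
    p,q=c1+s[0]*d1,c2+s[1]*d2;return (p+q)/2,np.linalg.norm(p-q)
def proj(n,X):
    p=cams.camera_params(n);K=np.array([[p['fx'],0,p['cx']],[0,p['fy'],p['cy']],[0,0,1]])
    return cv2.projectPoints(np.array([X],float),cv2.Rodrigues(p['R'])[0],p['t'],K,p['distortion'])[0][0,0]
E
python3 - <<'E'
from h import *
a=np.load('scene0.npy')[205:355,255:405];b=np.load('top0.npy')[170:300,300:410]
a=cv2.resize(a,(600,600),interpolation=cv2.INTER_CUBIC);b=cv2.resize(b,(508,600),interpolation=cv2.INTER_CUBIC)
cv2.imwrite('pics/a.png',a[:,:,::-1]);cv2.imwrite('pics/b.png',b[:,:,::-1])
# plate stack: top-rim extremes
print('stack',tri((116,195),(193,335)))
for n in('scene','top'): print(n,-cams.camera_params(n)['R'].T@cams.camera_params(n)['t'])
E
```

```text
stack (array([0.34161467, 0.185271  , 0.18999232]), np.float64(0.0024108922000192364))
scene [ 0.12550852 -0.48762683  0.69400941]
top [ 0.54450355 -0.01431581  1.10022585]
```

View pics/a.png

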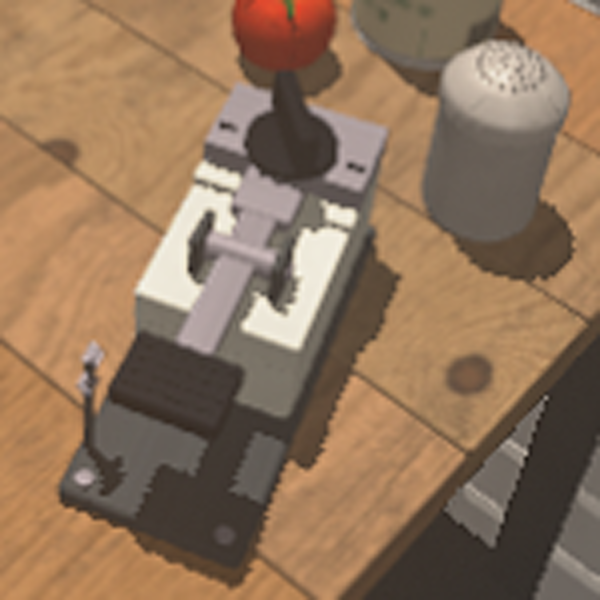

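View pics/b.png

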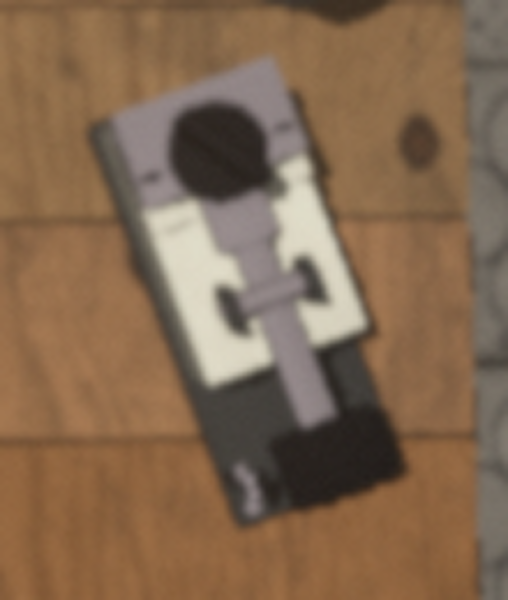

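Crop a shows the slot's black marks at (228,126) and (354,167), the disc at (291,146), and the pad's top around (177,380). Crop b shows the marks at (150,177) and (283,127), the disc at (218,150), and the pad around (338,455).

```bash
python3 - <<'E'
from h import *
A=lambda x,y:(255+x/4-.375,205+y/4-.375)
B=lambda x,y:(300+x/4.618-.39,170+y/4.615-.39)
f=lambda n,a,b:print(n,*[np.round(v,4) for v in tri(A(*a),B(*b))])
f('markL',(228,126),(150,177));f('markR',(354,167),(283,127))
f('disc',(291,146),(218,150));f('pad',(177,378),(338,455))
f('blockcornerFarL',(238,84),(110,112));f('farR',(388,128),(270,57))
f('axle',(243,250),(272,292))
L=plane('top',B(150,177),.095);R=plane('top',B(283,127),.095);print(L,R,(L+R)/2)
d=L-R;print('box yaw from marks',np.arctan2(d[1],d[0])-np.pi/2)
c1=plane('top',B(110,112),.095);c2=plane('top',B(270,57),.095);d=c1-c2;print('yaw2',np.arctan2(d[1],d[0])-np.pi/2,np.linalg.norm(d))
p=plane('top',B(338,455),.096);k=plane('top',B(218,150),.101);print('pad',p,'disc',k,'yaw3',np.arctan2(*(k-p)[1::-1]),np.linalg.norm(k-p))
# saucer, plane
t=np.load('top0.npy');hsv=cv2.cvtColor(t,cv2.COLOR_RGB2HSV)
m=((hsv[...,1]<70)&(hsv[...,2]>130)).astype(np.uint8);m[:,:155]=0;m[260:]=0;m[:175]=0;m[:,240:]=0
c=max(cv2.findContours(m,0,2)[0],key=cv2.contourArea);e=cv2.fitEllipse(cv2.convexHull(c));print(e,plane('top',e[0],.022))
s=np.load('scene0.npy');hs=cv2.cvtColor(s,cv2.COLOR_RGB2HSV)
m=((hs[...,1]<90)&(hs[...,2]>120)).astype(np.uint8);m[:,:195]=0;m[225:]=0;m[:172]=0;m[:,252:]=0
m=cv2.morphologyEx(m,cv2.MORPH_OPEN,np.ones((3,3)))
c=max(cv2.findContours(m,0,2)[0],key=cv2.contourArea);e2=cv2.fitEllipse(cv2.convexHull(c));print(e2,tri(e2[0],e[0]))
# enhanced key crops
def enh(im,x0,y0,w,h,k):
    g=im[y0:y0+h,x0:x0+w].astype(float);g=np.clip((g-15)*3.5,0,255).astype(np.uint8)
    return cv2.resize(g,(400,400),interpolation=cv2.INTER_CUBIC)
cv2.imwrite('pics/k.png',np.hstack([enh(s,306,215,40,40,10),enh(t,327,182,40,40,10)])[:,:,::-1])
E
```

```text
markL [ 0.6176 -0.1271  0.0931] 0.0003
markR [ 0.6424 -0.1961  0.0926] 0.0009
disc [ 0.6308 -0.162   0.0929] 0.0014
pad [ 0.4729 -0.22    0.0921] 0.003
blockcornerFarL [ 0.6515 -0.1071  0.0893] 0.0015
farR [ 0.6794 -0.191   0.0925] 0.0008
axle [ 0.5575 -0.1891  0.0889] 0.001
[ 0.61758325 -0.12699732  0.095     ] [ 0.64249347 -0.1960367   0.095     ] [ 0.63003836 -0.16151701  0.095     ]
box yaw from marks 0.34627396422580925
yaw2 0.3191087082383113 0.08756009009999109
pad [ 0.47416609 -0.22023184  0.096     ] disc [ 0.63052513 -0.16136851  0.101     ] yaw3 0.36005234340424963 0.1671467598775517
((196.39227294921875, 214.6161651611328), (65.27896118164062, 66.09597778320312), 23.66844940185547) [0.61049212 0.2110377  0.022     ]
((208.74876403808594, 200.8337860107422), (42.67576217651367, 74.99101257324219), 73.70223236083984) (array([ 6.03736424e-01,  2.22045209e-01, -5.54292428e-04]), np.float64(0.020510120162367723))
```

View pics/k.png

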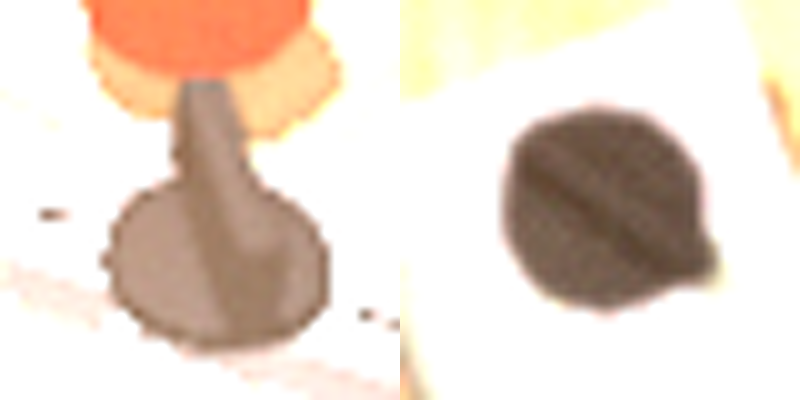

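The left half (scene) shows the grip bar's top face running from (205,82) to (262,242). In the right half (top) the bar runs from about (527,140) to (712,258).

```bash
python3 - <<'E'
from h import *
S=lambda x,y:(306+x/10-.45,215+y/10-.45)
T=lambda x,y:(327+(x-400)/10-.45,182+y/10-.45)
for n,F,a,b in(('scene',S,(205,82),(262,242)),('top',T,(530,138),(710,255))):
    p,q=plane(n,F(*a),.129),plane(n,F(*b),.129);d=p-q;print(n,p,q,(p+q)/2,np.linalg.norm(d),np.arctan2(d[1],d[0]))
p,q=plane('top',T(525,172),.101),plane('top',T(665,270),.101);d=p-q;print(p,q,np.arctan2(d[1],d[0]))
print(tri(S(205,82),T(530,138)),tri(S(262,242),T(710,255)))
# dark blob of pad: area in both views at box
for n,f,roi in(('top','top0.npy',(240,285,340,395)),('scene','scene0.npy',(285,320,275,320))):
    im=np.load(f);g=im.max(2);m=np.zeros(g.shape,np.uint8);a,b,c,d=roi;m[a:b,c:d]=g[a:b,c:d]<48
    c=max(cv2.findContours(m,0,2)[0],key=cv2.contourArea);print(n,cv2.minAreaRect(c),cv2.contourArea(c))
E
```

```text
scene [ 0.64175124 -0.14421907  0.129     ] [ 0.61172336 -0.1833768   0.129     ] [ 0.6267373  -0.16379793  0.129     ] 0.04934573526349333 0.916601561028955
top [ 0.6438954  -0.14090424  0.129     ] [ 0.61645074 -0.18164244  0.129     ] [ 0.63017307 -0.16127334  0.129     ] 0.049120359468303176 0.977951630305108
[ 0.63871969 -0.14319722  0.101     ] [ 0.61511848 -0.17574748  0.101     ] 0.9434422985479521
(array([ 0.64459842, -0.14174198,  0.12544098]), np.float64(0.0009955742723217155)) (array([ 0.61614248, -0.18167165,  0.1247379 ]), np.float64(0.0018540158674082356))
top ((370.1712646484375, 268.6233215332031), (17.205049514770508, 29.143245697021484), 69.44395446777344) 353.5Traceback (most recent call last):
  File "<stdin>", line 11, in <module>
ValueError: max() iterable argument is empty
```

The manual's scale: shifts go in shares of 0.75 m and turns go in shares of 2 pi rad. Converting my numbers, -0.03 m is -0.04, 0.12 rad is 0.0191.

```bash
cat >> h.py <<'E'
from scipy.spatial.transform import Rotation as Ro
def rel(X,az=None):
    """displacement to world X in tool axes; az: wanted azimuth of tool y"""
    o=r.observe();M=Ro.from_rotvec(o['tcp_rot']).as_matrix();d=M.T@(np.array(X)-o['eef_pos'])
    cur=np.arctan2(M[1,1],M[0,1])
    print('t %.2f tcp'%o['time'],o['eef_pos'].round(4),'az %.3f'%cur,'tool z',M[:,2].round(3),'d',d.round(4),'rz',None if az is None else round((cur-az+np.pi/2)%np.pi-np.pi/2,3),'w',round(o['width'],3),'F',o['ft_force'].round(1),'M',o['moment'].round(2),'j',o['joint_positions'].round(2))
E
echo '[0,0,-0.04,0,0,0.0191,1,0,0,-0.04,0,0,0.0191,1,0,0,-0.04,0,0,0.0191,1,0,0,0,0,0,0.0191,1,0,0,0,0,0,0.0191,1,0,0,0,0,0,0.0191,1,0,0,0,0,0,0.0191,1,0,0,0,0,0,0.0191,1,0,0,0,0,0,0.0191,1,0,0,0,0,0,0.0191,1,0,0,0,0,0,0.0191,1,0,0,0,0,0,0.0191,1,0,0,0,0,0,0.0191,1,0,0,0,0,0,0.0191,1,0,0,0,0,0,0.0191,1,0,0,0,0,0,0.0191,1,0,0,0,0,0,0,1]' > next.json && python3 -m creep next.json 40
python3 -c "
from h import *
rel((.63,-.162,.25),-.69)"
```

```text
time: 1.52
eef_pos: [0.1605, 0.6038, 0.3209]
tcp_rot: [2.789, 1.445, -0.001]
ft_force: [0.7, -0.8, -0.1]
width: 0.999
grasp_force: 0.0
t 1.52 tcp [0.1605 0.6038 0.3209] az -0.615 tool z [-0.    -0.001 -1.   ] d [-0.355   0.8251  0.0713] rz 0.075 w 0.999 F [ 0.7 -0.8 -0.1] M [0.01 0.01 0.02] j [1.31 0.28 1.53 0.   1.33 1.92]
```

Scaled: 0.033 m is 0.044, -0.0142 m is -0.0189.

```bash
echo '[-0.0189,0.044,0,0,0,0,1,-0.0189,0.044,0,0,0,0,1,-0.0189,0.044,0,0,0,0,1,-0.0189,0.044,0,0,0,0,1,-0.0189,0.044,0,0,0,0,1,-0.0189,0.044,0,0,0,0,1,-0.0189,0.044,0,0,0,0,1,-0.0189,0.044,0,0,0,0,1,-0.0189,0.044,0,0,0,0,1,-0.0189,0.044,0,0,0,0,1,-0.0189,0.044,0,0,0,0,1,-0.0189,0.044,0,0,0,0,1,-0.0189,0.044,0,0,0,0,1,-0.0189,0.044,0,0,0,0,1,-0.0189,0.044,0,0,0,0,1,-0.0189,0.044,0,0,0,0,1,-0.0189,0.044,0,0,0,0,1,-0.0189,0.044,0,0,0,0,1,-0.0189,0.044,0,0,0,0,1,-0.0189,0.044,0,0,0,0,1]' > next.json && python3 -m creep next.json
python3 -c "
from h import *
rel((.63,-.162,.25),-.69)"
```

```text
time: 3.18
eef_pos: [0.54, -0.0083, 0.3212]
tcp_rot: [-2.782, -1.459, 0.0]
ft_force: [0.6, 0.7, -0.1]
width: 0.999
grasp_force: 0.0
t 3.18 tcp [ 0.54   -0.0083  0.3212] az -0.605 tool z [-0.  0. -1.] d [-0.0753  0.1615  0.0712] rz 0.085 w 0.999 F [ 0.6  0.7 -0.1] M [ 0.02 -0.04  0.06] j [-0.02  0.14  1.71  0.    1.29  0.59]
```

Scaled: 0.03 m is 0.04, 0.02 m is 0.0267, 0.08 rad is 0.0127.

```bash
echo '[-0.0187,0.04,0.016,0,0,0,1,-0.0187,0.04,0.016,0,0,0,1,-0.0187,0.04,0.016,0,0,0,1,-0.0187,0.04,0.016,0,0,0,1,-0.0133,0.0267,0.0267,0,0,0,1,0,0,0,0,0,0.0127,1,0,0,0,0,0,0,1,0,0,0,0,0,0,1]' > next.json && python3 -m creep next.json
python3 -c "
from h import *
rel((.63,-.162,.106),-.69)"
```

```text
time: 3.85
eef_pos: [0.6163, -0.1407, 0.2529]
tcp_rot: [-2.838, -1.346, 0.001]
ft_force: [0.3, -0.6, 1.5]
width: 1.003
grasp_force: 0.0
t 3.85 tcp [ 0.6163 -0.1407  0.2529] az -0.685 tool z [-0.001  0.    -1.   ] d [-0.0078  0.0242  0.1469] rz 0.005 w 1.003 F [ 0.3 -0.6  1.5] M [-0.02  0.    0.02] j [-0.23  0.35  1.59  0.    1.2   0.46]
```

Scaled: 0.025 m is 0.0333, 0.02 m is 0.0267.

```bash
echo '[-0.0053,0.016,0.0133,0,0,0,1,-0.0053,0.016,0.0267,0,0,0,1,0,0,0.0333,0,0,0,1,0,0,0.0333,0,0,0,1,0,0,0.0333,0,0,0,1,0,0,0.0267,0,0,0,1,0,0,0.016,0,0,0,1,0,0,0.0067,0,0,0,1,0,0,0,0,0,0,1,0,0,0,0,0,0,1]' > next.json && python3 -m creep next.json
python3 -c "
from h import *
rel((.63,-.162,.106),-.69)
a=cams.read_camera('scene')[190:290,270:390];b=cams.read_camera('top')[150:250,290:410]
cv2.imwrite('pics/g1.png',cv2.resize(np.hstack([a,b]),(800,333),interpolation=2)[:,:,::-1])"
```

```text
time: 4.68
eef_pos: [0.6307, -0.1621, 0.1123]
tcp_rot: [2.84, 1.342, 0.002]
ft_force: [0.8, 0.8, -0.0]
width: 0.999
grasp_force: 0.0
t 4.68 tcp [ 0.6307 -0.1621  0.1123] az -0.688 tool z [ 0.001 -0.    -1.   ] d [-0.0004 -0.0007  0.0063] rz 0.002 w 0.999 F [ 0.8  0.8 -0. ] M [-0.04 -0.01  0.02] j [-0.25  0.52  1.67 -0.    0.95  0.43]
```

View pics/g1.png

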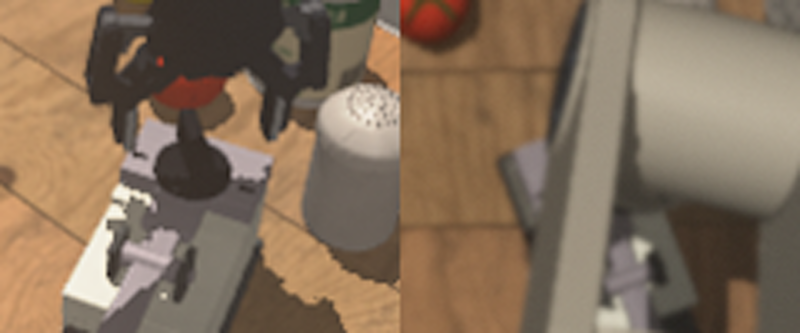

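The scene half shows the open fingers at (125,130) and (275,125), either side of the key bar at (190,130), with the shaker clear. Now I'll lower 5 mm and close.

Scaled: 0.005 m is 0.0067.

```bash
echo '[0,0,0.0067,0,0,0,1,0,0,0,0,0,0,0.6,0,0,0,0,0,0,0.3,0,0,0,0,0,0,0.1,0,0,0,0,0,0,0,0,0,0,0,0,0,0,0,0,0,0,0,0,0,0,0,0,0,0,0,0,0,0,0,0,0,0,0,0,0,0,0,0,0,0]' > next.json && python3 -m creep next.json 40
python3 -c "
from h import *
rel((.63,-.162,.106),-.69)"
```

```text
time: 5.62
eef_pos: [0.6301, -0.1622, 0.1064]
tcp_rot: [2.841, 1.341, 0.0]
ft_force: [0.4, -0.1, 1.4]
width: 0.133
grasp_force: 39.3
t 5.62 tcp [ 0.6301 -0.1622  0.1064] az -0.689 tool z [ 0. -0. -1.] d [ 0.0001 -0.0002  0.0004] rz 0.001 w 0.133 F [ 0.4 -0.1  1.4] M [ 0.    0.06 -0.01] j [-0.25  0.52  1.67 -0.    0.94  0.43]
```

Scaled: -0.1 rad is -0.0159.

```bash
echo '[0,0,0,0,0,-0.0159,0,0,0,0,0,0,-0.0159,0,0,0,0,0,0,-0.0159,0,0,0,0,0,0,-0.0159,0,0,0,0,0,0,-0.0159,0,0,0,0,0,0,-0.0159,0,0,0,0,0,0,-0.0159,0,0,0,0,0,0,-0.0159,0,0,0,0,0,0,-0.0159,0,0,0,0,0,0,-0.008,0,0,0,0,0,0,0,0,0,0,0,0,0,0,0]' > next.json && python3 -m creep next.json
python3 -c "
from h import *
rel((.63,-.162,.106),.35)"
```

```text
time: 6.62
eef_pos: [0.6301, -0.1622, 0.1064]
tcp_rot: [1.916, 2.49, 0.0]
ft_force: [0.4, 0.5, 2.6]
width: 0.127
grasp_force: 39.4
t 6.62 tcp [ 0.6301 -0.1622  0.1064] az 0.259 tool z [ 0. -0. -1.] d [ 0.0002 -0.0001  0.0004] rz -0.091 w 0.127 F [0.4 0.5 2.6] M [-0.04 -0.03  0.01] j [-0.25  0.52  1.67 -0.    0.94 -0.51]
```

Now I'll feel for the stop in small turns.

Scaled: -0.03 rad is -0.0048.

```bash
for i in 1 2; do echo '[0,0,0,0,0,-0.0048,0,0,0,0,0,0,-0.0048,0,0,0,0,0,0,0,0]' > next.json && python3 -m creep next.json >/dev/null; python3 -c "
from h import *
rel((.63,-.162,.106),.35)"; done
echo '[0,0,0,0,0,-0.0048,0,0,0,0,0,0,-0.0048,0,0,0,0,0,0,0,0,0,0,0,0,0,0,0]' > next.json && python3 -m creep next.json >/dev/null; python3 -c "
from h import *
rel((.63,-.162,.106),.35)"
```

```text
t 6.87 tcp [ 0.6301 -0.1622  0.1065] az 0.320 tool z [ 0. -0. -1.] d [ 0.0002 -0.      0.0005] rz -0.03 w 0.132 F [0.4 0.4 2.5] M [ 0.03 -0.01  0.04] j [-0.25  0.52  1.67 -0.    0.94 -0.57]
t 7.12 tcp [ 0.6301 -0.1622  0.1064] az 0.380 tool z [ 0. -0. -1.] d [ 0.0002 -0.      0.0004] rz 0.03 w 0.13 F [-0.  -0.2  2.2] M [ 0.05 -0.02  0.04] j [-0.25  0.52  1.67 -0.    0.94 -0.63]
t 7.45 tcp [ 0.6298 -0.1624  0.1065] az 0.438 tool z [-0. -0. -1.] d [0.0003 0.0003 0.0005] rz 0.088 w 0.131 F [-1.9 -2.5  4.5] M [-0.38  0.24 -0.07] j [-0.25  0.52  1.67 -0.    0.95 -0.69]
```

Scaled: -0.03 rad is -0.0048.

```bash
echo '[0,0,0,0,0,-0.0048,0,0,0,0,0,0,0,0]' > next.json && python3 -m creep next.json >/dev/null; python3 -c "
from h import *
rel((.63,-.162,.106),.35)"
echo '[0,0,0,0,0,0.0064,0,0,0,0,0,0,0.0064,0,0,0,0,0,0,0.0048,0,0,0,0,0,0,0,0]' > next.json && python3 -m creep next.json >/dev/null; python3 -c "
from h import *
rel((.63,-.162,.106),.35)"
```

```text
t 7.62 tcp [ 0.6297 -0.1626  0.1065] az 0.470 tool z [-0.    -0.001 -1.   ] d [0.0004 0.0006 0.0005] rz 0.12 w 0.134 F [-2.2 -2.8  5.2] M [-0.61  0.52 -0.23] j [-0.25  0.52  1.67 -0.    0.95 -0.72]
t 7.95 tcp [ 0.6301 -0.162   0.1064] az 0.358 tool z [ 0.  0. -1.] d [ 0.     -0.0001  0.0004] rz 0.008 w 0.132 F [-0.6 -0.5  3.4] M [ 0.    0.05 -0.08] j [-0.25  0.52  1.67  0.    0.95 -0.61]
```

Stop felt and backed off to the slot direction. Lift slowly.

Scaled: -0.005 m is -0.0067.

```bash
echo '[0,0,-0.0067,0,0,0,0,0,0,-0.0067,0,0,0,0,0,0,0,0,0,0,0]' > next.json && python3 -m creep next.json >/dev/null; python3 -c "
from h import *
rel((.63,-.162,.106),.35)"
```

```text
t 8.20 tcp [ 0.6304 -0.1621  0.1171] az 0.361 tool z [ 0.001 -0.    -1.   ] d [ 0.0003 -0.0003  0.0111] rz 0.011 w 0.13 F [ 0.  -0.7 -1. ] M [-0.01 -0.07  0.01] j [-0.25  0.51  1.67  0.    0.96 -0.62]
```

Scaled: -0.03 m is -0.04, -0.015 m is -0.02.

```bash
echo '[0,0,-0.0133,0,0,0,0,0,0,-0.02,0,0,0,0,0,0,-0.02,0,0,0,0,0,0,-0.04,0,0,0,0,0,0,-0.04,0,0,0,0,0,0,-0.04,0,0,0,0,0,0,-0.04,0,0,0,0,0,0,0,0,0,0,0,0,0,0,0,0,0,0]' > next.json && python3 -m creep next.json; python3 -c "
from h import *
rel((.625,.211,.2),.35)
cv2.imwrite('pics/l.png',cams.read_camera('scene')[:,:,::-1])"
```

```text
time: 8.95
eef_pos: [0.6309, -0.1623, 0.279]
tcp_rot: [1.784, 2.581, 0.002]
ft_force: [-0.1, 0.3, -2.5]
width: 0.134
grasp_force: 39.1
t 8.95 tcp [ 0.6309 -0.1623  0.279 ] az 0.361 tool z [ 0.004 -0.001 -1.   ] d [0.3515 0.1261 0.0786] rz 0.011 w 0.134 F [-0.1  0.3 -2.5] M [0.   0.03 0.04] j [-0.25  0.35  1.52  0.    1.26 -0.62]
```

View pics/l.png

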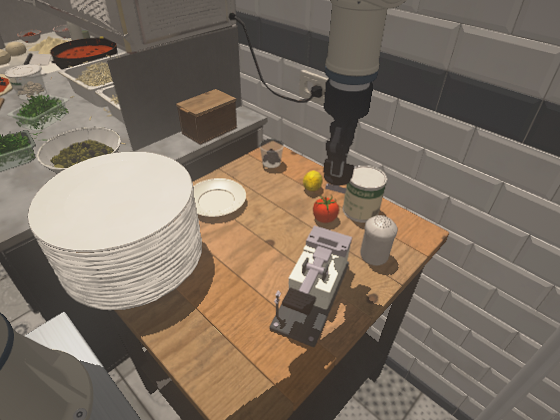

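The key hangs in the gripper at (338,180), clear of the box. The saucer is at (218,199) and everything else is unmoved.

Scaled: 0.03 m is 0.04, 0.015 m is 0.02.

```bash
echo '[0.02,0.0073,0,0,0,0,0,0.04,0.0147,0,0,0,0,0,0.04,0.0147,0,0,0,0,0,0.04,0.0147,0,0,0,0,0,0.04,0.0147,0,0,0,0,0,0.04,0.0147,0,0,0,0,0,0.04,0.0147,0,0,0,0,0,0.04,0.0147,0,0,0,0,0,0.04,0.0147,0,0,0,0,0,0.04,0.0147,0,0,0,0,0,0.04,0.0147,0,0,0,0,0,0.0267,0.0093,0,0,0,0,0,0.0133,0.004,0,0,0,0,0,0,0,0,0,0,0,0,0,0,0,0,0,0,0]' > next.json && python3 -m creep next.json; python3 -c "
from h import *
print(plane('scene',(218,199),.012),tri((218,199),(196.4,214.6)))
rel((.625,.211,.065),.35)"
```

```text
time: 10.25
eef_pos: [0.6248, 0.2049, 0.2752]
tcp_rot: [-1.785, -2.584, 0.003]
ft_force: [-0.3, -0.4, -1.4]
width: 0.131
grasp_force: 39.1
[0.61096164 0.20402992 0.012     ] (array([0.61368447, 0.21270546, 0.00538806]), np.float64(0.00554261302539626))
t 10.25 tcp [0.6248 0.2049 0.2752] az 0.362 tool z [-0.002 -0.001 -1.   ] d [0.0057 0.0028 0.2102] rz 0.012 w 0.131 F [-0.3 -0.4 -1.4] M [-0.02  0.   -0.  ] j [ 0.31  0.37  1.51 -0.    1.26 -0.05]
```

Scaled: 0.03 m is 0.04, 0.025 m is 0.0333.

```bash
echo '[0.004,0.0013,0.0133,0,0,0,0,0.004,0.0013,0.0267,0,0,0,0,0,0,0.04,0,0,0,0,0,0,0.04,0,0,0,0,0,0,0.04,0,0,0,0,0,0,0.04,0,0,0,0,0,0,0.0333,0,0,0,0,0,0,0.02,0,0,0,0,0,0,0.0133,0,0,0,0,0,0,0,0,0,0,0,0,0,0,0,0,0,0]' > next.json && python3 -m creep next.json >/dev/null; python3 -c "
from h import *
rel((.625,.211,.045),.35)"
for i in 1 2 3; do echo '[0,0,0.0053,0,0,0,0,0,0,0.0053,0,0,0,0,0,0,0,0,0,0,0]' > next.json && python3 -m creep next.json |grep -E "pos|ft"; done
```

```text
t 11.17 tcp [0.6253 0.2105 0.0761] az 0.360 tool z [-0.001 -0.    -1.   ] d [ 0.0006 -0.0001  0.0311] rz 0.01 w 0.133 F [ 0.3  0.2 -1. ] M [-0.02  0.03  0.06] j [ 0.32  0.57  1.67 -0.    0.9  -0.04]
eef_pos: [0.6254, 0.2113, 0.0685]
ft_force: [0.5, -0.2, -1.0]
eef_pos: [0.6248, 0.2112, 0.0596]
ft_force: [-0.2, 0.3, -1.6]
eef_pos: [0.6247, 0.2111, 0.0513]
ft_force: [-0.2, -0.1, -1.1]
```

Scaled: 0.002 m is 0.0027.

```bash
for i in 1 2 3; do echo '[0,0,0.0027,0,0,0,0,0,0,0,0,0,0,0]' > next.json && python3 -m creep next.json |grep -E "pos|ft"; done
```

```text
eef_pos: [0.6251, 0.2113, 0.0499]
ft_force: [-0.0, -0.5, -1.2]
eef_pos: [0.6252, 0.2112, 0.048]
ft_force: [0.4, 0.9, -1.0]
eef_pos: [0.6252, 0.2112, 0.046]
ft_force: [-0.8, 0.6, -2.2]
```

Scaled: 0.001 m is 0.0013.

```bash
for i in 1 2 3; do echo '[0,0,0.0013,0,0,0,0,0,0,0,0,0,0,0]' > next.json && python3 -m creep next.json |grep -E "pos|ft"; done
```

```text
eef_pos: [0.6254, 0.2114, 0.0455]
ft_force: [0.0, 0.3, 1.5]
eef_pos: [0.6255, 0.2114, 0.0454]
ft_force: [-3.3, -0.7, 9.6]
eef_pos: [0.6257, 0.2114, 0.0454]
ft_force: [-5.3, -2.0, 17.6]
```

Scaled: -0.002 m is -0.0027.

```bash
echo '[0,0,-0.0027,0,0,0,0,0,0,0,0,0,0,0]' > next.json && python3 -m creep next.json |grep -E "pos|ft";echo '[0,0,0,0,0,0,0.2,0,0,0,0,0,0,0.3,0,0,0,0,0,0,0.4,0,0,0,0,0,0,0.5,0,0,0,0,0,0,0.6,0,0,0,0,0,0,0.6,0,0,0,0,0,0,0.6]' > next.json && python3 -m creep next.json 20; python3 -c "
from h import *
a=cams.read_camera('scene')[110:230,160:300]
cv2.imwrite('pics/s.png',cv2.resize(a,(700,600),interpolation=2)[:,:,::-1])"
```

```text
eef_pos: [0.6256, 0.2114, 0.0459]
ft_force: [-0.6, -0.0, -1.8]
time: 13.67
eef_pos: [0.6252, 0.2113, 0.0452]
tcp_rot: [-1.787, -2.584, 0.0]
ft_force: [0.2, -0.2, -0.3]
width: 0.6
grasp_force: 0.0
```

View pics/s.png

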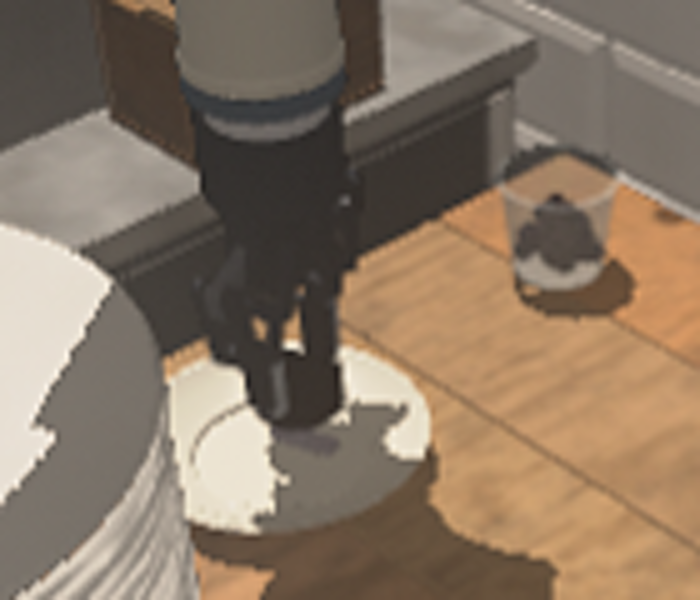

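The key stands upright on the saucer, with its disc at (290,400) in the crop. Fingers are open either side of it. Now I'll lift straight up and look at the key once the arm has cleared.

Scaled: -0.035 m is -0.0467, -0.03 m is -0.04.

```bash
echo '[0,0,-0.0133,0,0,0,0.6,0,0,-0.0267,0,0,0,0.6,0,0,-0.04,0,0,0,0.6,0,0,-0.04,0,0,0,0.6,0,0,-0.0467,0,0,0,0.6,0,0,-0.0467,0,0,0,0.3,0,0,-0.0467,0,0,0,0,0,0,-0.0267,0,0,0,0,0,0,0,0,0,0,0,0,0,0,0,0,0,0]' > next.json && python3 -m creep next.json|grep pos; python3 -c "
from h import *
rel((.473,-.22,.15),.352)"
```

```text
eef_pos: [0.6259, 0.2115, 0.2625]
t 14.55 tcp [0.6259 0.2115 0.2625] az 0.361 tool z [ 0.003  0.001 -1.   ] d [-0.3497 -0.2958  0.1115] rz 0.009 w -0.001 F [ 0.7  0.7 -1.3] M [-0.03 -0.04  0.  ] j [ 0.32  0.38  1.52 -0.    1.24 -0.04]
```

Scaled: -0.027 m is -0.036, -0.023 m is -0.0307.

```bash
echo '[-0.02,-0.0173,0,0,0,0,0,-0.036,-0.0307,0,0,0,0,0,-0.036,-0.0307,0,0,0,0,0,-0.036,-0.0307,0,0,0,0,0,-0.036,-0.0307,0,0,0,0,0,-0.036,-0.0307,0,0,0,0,0,-0.036,-0.0307,0,0,0,0,0,-0.036,-0.0307,0,0,0,0,0,-0.036,-0.0307,0,0,0,0,0,-0.036,-0.0307,0,0,0,0,0,-0.036,-0.0307,0,0,0,0,0,-0.036,-0.0307,0,0,0,0,0,-0.036,-0.0307,0,0,0,0,0,-0.0133,-0.0107,0,0,0,0,0,0,0,0,0,0,0,0,0,0,0,0,0,0,0]' > next.json && python3 -m creep next.json|grep pos; python3 -c "
from h import *
rel((.473,-.22,.12),.352)
a=cams.read_camera('scene');b=cams.read_camera('top')
cv2.imwrite('pics/p.png',cv2.resize(np.hstack([a[160:360,190:390],b[140:340,160:360]]),(800,400),interpolation=2)[:,:,::-1])"
```

```text
eef_pos: [0.47, -0.22, 0.2593]
t 15.88 tcp [ 0.47   -0.22    0.2593] az 0.359 tool z [-0.002  0.001 -1.   ] d [-0.0013  0.003   0.1393] rz 0.007 w 0.002 F [-0.7 -0.4  0.4] M [ 0.01 -0.   -0.06] j [-0.44  0.16  1.83  0.    1.16 -0.8 ]
```

View pics/p.png

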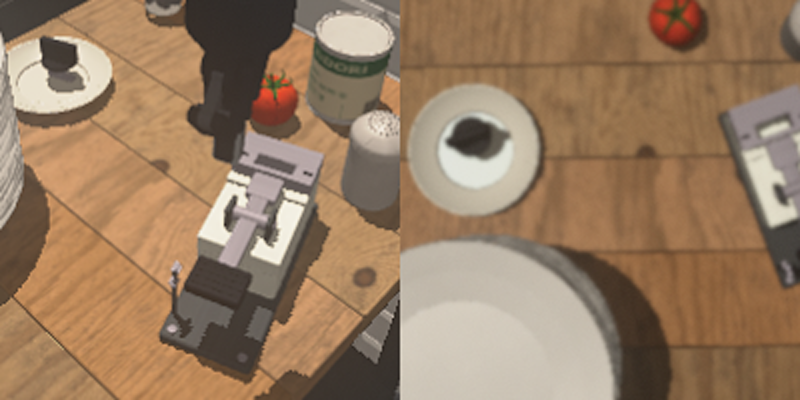

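The key stands upright on the saucer at (60,60) left and (475,138) right, near the centre, and the empty slot shows at (275,160). The shut fingers are above the pad. Now I'll descend.

Scaled: 0.035 m is 0.0467, 0.03 m is 0.04.

```bash
echo '[-0.0013,0.004,0.02,0,0,0,0,0,0,0.04,0,0,0,0,0,0,0.0467,0,0,0,0,0,0,0.04,0,0,0,0,0,0,0.0267,0,0,0,0,0,0,0.0133,0,0,0,0,0,0,0,0,0,0,0,0,0,0,0,0,0,0]' > next.json && python3 -m creep next.json|grep -E "pos|ft"
for i in 1 2 3 4 5; do echo '[0,0,0.004,0,0,0,0,0,0,0.004,0,0,0,0,0,0,0,0,0,0,0]' > next.json && python3 -m creep next.json|grep -E "pos|ft"; done
```

```text
eef_pos: [0.4743, -0.2193, 0.1205]
ft_force: [-0.3, -0.8, 0.8]
eef_pos: [0.4743, -0.2201, 0.1149]
ft_force: [-1.0, 0.4, -0.5]
eef_pos: [0.4736, -0.22, 0.1079]
ft_force: [0.0, -0.3, -0.1]
eef_pos: [0.4735, -0.2199, 0.1017]
ft_force: [0.5, 0.9, -0.1]
eef_pos: [0.4739, -0.2201, 0.0959]
ft_force: [-0.4, 0.4, 3.6]
eef_pos: [0.4737, -0.2201, 0.0901]
ft_force: [-2.4, -0.2, 5.1]
```

Scaled: 0.003 m is 0.004, 0.002 m is 0.0027.

```bash
echo '[0,0,0.004,0,0,0,0,0,0,0.0027,0,0,0,0,0,0,0.0027,0,0,0,0,0,0,0,0,0,0,0,0,0,0,0,0,0,0,0,0,0,0,0,0,0]' > next.json && python3 -m creep next.json|grep -E "pos|ft"; python3 -c "
from h import *
a=cams.read_camera('scene')
cv2.imwrite('pics/f.png',cv2.resize(a[260:350,255:355],(666,600),interpolation=2)[:,:,::-1])"
```

```text
eef_pos: [0.4738, -0.2201, 0.0836]
ft_force: [-2.9, 0.4, 7.7]
```

View pics/f.png

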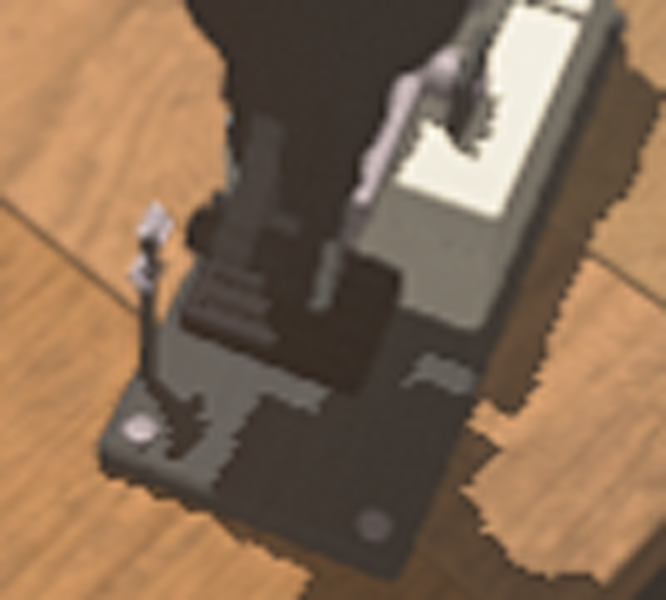

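The fingertips rest on the pad at (300,300), which is pressed down beside the post's ribs at (150,265). The force of 7.7 N and travel of about 12.5–13 mm fit half way. Holding here for more than 2 s.

```bash
for i in 1 2; do echo '[0,0,0,0,0,0,0,0,0,0,0,0,0,0,0,0,0,0,0,0,0,0,0,0,0,0,0,0,0,0,0,0,0,0,0,0,0,0,0,0,0,0,0,0,0,0,0,0,0,0,0,0,0,0,0,0,0,0,0,0,0,0,0,0,0,0,0,0,0,0,0,0,0,0,0,0,0,0,0,0,0,0,0,0,0,0,0,0,0,0,0,0,0,0,0,0,0,0,0,0,0,0,0,0,0,0,0,0,0,0,0,0,0,0,0,0,0,0,0,0,0,0,0,0,0,0]' > next.json && python3 -m creep next.json|grep -E "time|pos|ft"; done; python3 -c "
from plant import r
print(r.sign_off())"
```

```text
time: 19.95
eef_pos: [0.4738, -0.2201, 0.0837]
ft_force: [-2.9, -1.3, 6.9]
time: 21.45
eef_pos: [0.4739, -0.2201, 0.0837]
ft_force: [-2.3, -0.3, 8.2]
the job is handed in; nothing more can be done
None
```

The job is handed in at about 21.5 s: the key stands upright on the saucer, and the fingers held the lever at about half way (7–8 N) for more than 2 s and still hold it; sign-off returned no verdict.

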